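# Press a cartridge plug home with the hand-cranked cartridge press

## Task

Push the shuttle with the amber cartridge fully home under the press's ram, then take the crank by its loose blue sleeve and wind it clockwise (seen from above) until the plug is flush with the barrel and the crank resists with about 6 N at the sleeve; hold that for half a second, and never go beyond 8.5 N or the barrel cracks. Then wind the ram back up a full turn, keeping your hand round the sleeve whenever the crank turns, and let go with the crank at rest. Leave everything else on the bench where it is.

Things in the scene. Friction and masses are not known exactly. Their poses are not given: they have to be found in the camera images.
- press: cream C-frame bench press, fixed to the bench. Base plate 120 x 260 x 14 mm, upright at its own +y end, head overhanging the base with its top 210 mm over the bench. Origin: on the bench, below the ram's axis. Its -y axis points to the side where the shuttle is drawn out; z is up
- crank_axis (a point): point on the upright axis of the crank and ram (both on the same axis), 279 mm over the bench, level with the middle of the sleeve. Load felt along the path at the sleeve: about 0.5 N running free downwards and 1.5 N upwards, 2 to 2.5 N while the plug slides in, then climbing by some 10 N per rad once the plug is flush and the foot's spring is squeezed
- sleeve: the blue grip sleeve of the crank: upright cylinder 24 mm in diameter, 60 mm tall, spinning freely on its pin. Origin at its middle, 279 mm over the bench, 55 mm from the crank axis. The steel crank arm lies under it, its upper side 243 mm over the bench; nothing is above it
- crank (a joint): crank angle in rad: 0 with the ram fully up, growing clockwise seen from above (14 at most); starts between 0 and 2.5. The ram goes down 30 mm a turn and stays where it is left when unloaded; under load the crank flies back if let go. When the hand pauses, friction lets the felt load sag by up to 1.8 N
- ram: the press ram, a steel plunger 24 mm in diameter below the head, with a white sprung foot 54 mm in diameter. Its origin is nominally the centre of the foot's underside, 140 mm over the bench at crank angle 0; the foot is screwed up to 4 mm further in or out by its last user, so the crank angle at which the load comes on is not known beforehand. The foot's spring has 25 N/mm; the ram presses with 11.5 N for each N at the sleeve above free running
- shuttle (a joint): travel of the aluminium shuttle in m: 0 drawn out (the start), 0.075 fully home against its stop, moving along the press's own +y. It slides with about 2 N
- shuttle_grip (a point): middle of the shuttle's upright blue grip, a cylinder 22 mm in diameter and 40 mm tall, centred 68 mm over the bench, 150 mm from the middle of the nest along the press's own -y; it stands on the shuttle's tongue, which is 23 mm over the bench
- cartridge: amber cartridge standing loosely in the shuttle's round nest: barrel 44 mm in diameter and 70 mm tall. Origin at the centre of its underside (25 mm over the bench), z up the barrel
- plug_top (a point): centre of the upper face of the blue plug in the cartridge's mouth, 35 mm in diameter; it stands 5 to 8 mm proud of the barrel at the start and slides in against about 20 N; flush is 70 mm above the cartridge's origin
- spare1: spare cartridge, 44 mm in diameter, 79 mm tall, standing by the press on the far side; leave alone
- spare2: another spare cartridge like it; leave alone
- print_tray: clear tray 190 x 230 mm with a pale printed dome and two dark blue loop handles, at the left; leave alone
- wash_bottle: white bottle 60 mm in diameter, 160 mm tall, at the far right; leave alone
- tweezers: steel tweezers 140 mm long lying at the right; leave alone
- nozzle_box: grey divided box 110 x 150 x 35 mm with dispensing tips, at the right; leave alone
- caliper: caliper 200 mm long lying at the left near the robot; leave alone
Mind the look-alikes: they are no part of the job. What is shaped like the cartridge but turquoise is not meant.

How it is judged:
By the outcome, as a careful person would: the job done as asked, in the order asked, and still so for the second after the job is handed in, with the robot touching nothing.
It also fails if it takes over 72 s, if anything falls off the work surface, if the arm or the gripper's body presses on something with over 40 N, if the wrist force passes 120 N, or if a joint passes its speed limit or range.

## Robot

A 6-joint arm with a two-finger parallel gripper is mounted at the origin on the work surface. World frame = base frame: x ahead of the robot, y to its left, z up, the work surface at z = 0. Lengths are in m, angles in degrees, forces in N, time in s.
With the tool pointing down it reaches from about 0.375 to 0.9 m from the base axis. Payload 3.1 kg.
Tool frame: the origin (TCP) lies on the front face of the gripper's body, between the roots of the fingers; the fingertips stand 70 mm ahead of it and the grasp point (between the pads) lies 51 mm ahead of it; x points along the fingers, y is the direction in which the jaws open and shut, and the axes are right-handed (so a half turn about x gives the same grasp; the last joint's range is limited). The gripper opens to 87 mm and grips with 3 to 60 N. Pads are 19 mm wide; open, the fingers measure 117 mm over their backs; the gripper's body (75 mm by 190 mm) begins 51 mm behind the grasp point.
Start: joints at [64.2, 30.224, 82.088, -0, 67.689, -10.227], TCP at [0.168, 0.602, 0.292] pointing down, gripper open.
Joint ranges: [-176.69, 176.69], [-43.24, 126.21], [12.49, 139.97], [-82, 262], [0, 151.66], [-163.58, 163.58]. Speed limits (degrees/s): [159.86, 159.86, 180, 180, 180, 180].

## Interface

Orientations are given as a 3x3 rotation matrix whose columns are the frame's x, y, z axes.
In Python, from rig import bot gives the robot as it stands.
- The arm moves only by the shell command python3 -m crank 'ROWS'. ROWS is JSON, a list of rows, each an object with "slide": the shift along the world's x, y, z in mm, a list of three; "turn": the turn, a rotation vector about the world's x, y, z in degrees, a list of three; "grip": the opening, from 0 (shut) to 1 (fully open). In form: [{"slide": [tx, ty, tz], "turn": [wx, wy, wz], "grip": grip}, ...]. A call has 1 to 5 rows; each row shifts and turns the pose as measured when the row begins; what a row does not reach is not made up. A row lasts 1/12 s, in which the tool goes at most 41.7 mm and 7.16 degrees, less where a joint would pass 70% of its speed; a pose out of reach is approached as far as the arm can. A call with a gripper value outside its range is refused whole. The fingers move at their own pace and stop on an object; the grip force is fixed at half the most. Time passes only in rows, so rows that do not move let the fingers close. It gives the time, the measured TCP pose, the force and the opening at its end, in the units of the state.
- bot.read_state(): the state, without advancing time (a new reading comes with each control period).
- bot.capture(name): name is "scene" or "top"; returns (picture, depth): 384x512x3 uint8, red, green, blue; 384x512 float32, m along the optical axis (not along the pixel's ray), 0 where there is no reading.
- bot.camera_params(name): a dict with "intrinsics" (3x3 intrinsics, pixels), "world_from_camera" (4x4, takes a point from camera to world coordinates). Camera axes: x right, y down, z forward; pixel columns grow to the right and rows downward; lengths in m; the calibration is good to about 2 mm. A picture is of the moment at which its call begins. camera_params takes no time and is no camera call.
- bot.hand_in(): hands the job in, once; it reports no verdict.
Trained networks look in the newest picture that a camera, given by its name, has taken for a name from the list of things; names that differ only in an ending like _2 or _b are one class to them, and where a whole thing is asked for, a point or a joint stands for the part that bears it (a point fixed in the world has none). Each returns a list of dicts, best first, with "conf" (0 to 1); they miss things now and then, are a little off and sometimes report something else, mostly with a low value. They report only what shows in the picture. A call takes as long as a camera call. They do not tell look-alikes from the thing itself.
- bot.outline_of(camera, target): "pixels" (384x512 bool, what is visible of it) and "centre" ([row, column] in pixels, amid what is visible of it).
- bot.spot_point(camera, target): "centre" ([row, column] in pixels: a listed point, or the origin of a listed thing).
The state is a dict: "time_s": time; "joint_positions": joint angles; "qvel": joint speeds; "tau": joint torques, N m; "position": TCP position; "tcp_rot": TCP orientation; "force": force on the tool from outside, world axes, zero at the start; "moment": the same for the moment, N m; "opening": opening from 0.0 (shut) to 1.0 (fully open).
Only numpy, scipy, OpenCV 4.12 (cv2) and the standard library are available. Lean on these libraries where they do the work, as an engineer would, in place of code of your own. Each camera call takes 0.05 s, during which the arm holds its last target. There are 200 camera calls.

## Working session

There is one attempt and no reset: what is moved stays moved. The work goes in short steps, Python scripts to look and compute and a shell command to move; the robot and the scene stay as the last step left them, time stands still between calls to the robot, and variables do not carry over. Pictures are saved under pics/ and viewed, about 8 in all and at most 12, crops included, and the job is handed in when it is done.

```bash
ls; mkdir -p pics
cat > h.py <<'E'
import numpy as np, cv2
from rig import bot
def P(cam):
    p=bot.camera_params(cam); return np.array(p["intrinsics"]),np.array(p["world_from_camera"])
def w(cam,rc,d):
    K,T=P(cam); v=np.linalg.inv(K)@[rc[1],rc[0],1]; return (T@np.r_[v*d,1])[:3]
def atz(cam,rc,z):
    K,T=P(cam); r=T[:3,:3]@np.linalg.inv(K)@[rc[1],rc[0],1]; o=T[:3,3]; return o+r*(z-o[2])/r[2]
def tri(rc1,rc2):
    A=[];b=[]
    for c,rc in (("scene",rc1),("top",rc2)):
        K,T=P(c); r=T[:3,:3]@np.linalg.inv(K)@[rc[1],rc[0],1]; r/=np.linalg.norm(r)
        M=np.eye(3)-np.outer(r,r); A.append(M); b.append(M@T[:3,3])
    return np.linalg.lstsq(np.vstack(A),np.hstack(b),rcond=None)[0]
E
python3 - <<'E'
from h import *
np.set_printoptions(precision=4,suppress=True)
ims={}
for c in("scene","top"):
    im,d=bot.capture(c); cv2.imwrite(f"pics/{c}0.png",im[:,:,::-1]); np.save(f"pics/{c}d.npy",d)
    K,T=P(c); print(c,K[0,0],T[:3,3],T[:3,2])
for t in ["press","crank_axis","sleeve","shuttle_grip","cartridge","plug_top","ram","spare1"]:
    R={}
    for c in("scene","top"):
        r=bot.spot_point(c,t); R[c]=r
        print(t,c,[(np.round(q["centre"],1).tolist(),round(q["conf"],2)) for q in r][:4])
    if R["scene"] and R["top"]: print("   tri",tri(R["scene"][0]["centre"],R["top"][0]["centre"]))
s=bot.read_state(); print(s["time_s"],s["tcp_rot"],s["force"],s["opening"])
E
```

```text
pics
scene 425.42316194580593 [ 1.1545 -0.468   1.451 ] [-0.4232  0.3276 -0.8447]
top 387.9444260482138 [0.2391 0.0122 1.4764] [ 0.2048  0.0035 -0.9788]
press scene [([232.2, 244.8], 0.79)]
press top [([197.4, 278.5], 0.71), ([167.4, 308.1], 0.57)]
   tri [ 0.541  -0.0608 -0.0401]
crank_axis scene [([224.0, 223.9], 0.46)]
crank_axis top [([175.6, 284.2], 0.63)]
   tri [ 0.5656 -0.1097  0.1421]
sleeve scene [([193.7, 261.3], 0.57), ([228.2, 247.0], 0.25)]
sleeve top [([161.7, 269.0], 0.59), ([170.2, 309.1], 0.49), ([176.9, 283.7], 0.31)]
   tri [ 0.5911 -0.0166  0.2727]
shuttle_grip scene [([252.0, 188.5], 0.81)]
shuttle_grip top [([194.5, 337.9], 0.97)]
   tri [ 0.5368 -0.2849  0.0663]
cartridge scene [([235.7, 228.9], 0.58), ([252.8, 271.7], 0.55), ([210.9, 215.7], 0.49), ([261.4, 127.0], 0.43)]
cartridge top [([227.8, 286.0], 0.72), ([162.0, 277.6], 0.54), ([189.6, 295.8], 0.43)]
   tri [ 0.4458 -0.0945 -0.1914]
plug_top scene [([202.8, 211.9], 0.55), ([244.8, 266.8], 0.45), ([226.1, 224.8], 0.43)]
plug_top top [([225.1, 288.0], 0.61), ([158.1, 279.4], 0.55), ([187.1, 300.3], 0.41), ([168.7, 323.5], 0.19)]
   tri [ 0.4138 -0.1058  0.0581]
ram scene [([211.7, 246.6], 0.41), ([129.4, 295.1], 0.36)]
ram top []
spare1 scene [([269.9, 237.1], 0.47)]
spare1 top [([170.5, 325.3], 0.7), ([166.5, 308.2], 0.62)]
   tri [ 0.6576 -0.2104  0.0273]
0.9 [[ 0.      0.2685  0.9633]
 [-0.      0.9633 -0.2685]
 [-1.      0.      0.    ]] [-0.1423 -0.2758  0.3415] 1.0038753291484583
```

Run:
```python
import cv2,numpy as np
a=cv2.imread("pics/scene0.png")[110:310,100:340]; b=cv2.imread("pics/top0.png")[110:260,220:370]
a=cv2.resize(a,(480,400),interpolation=3); b=cv2.resize(b,(310,310),interpolation=3)
c=np.zeros((400,790,3),np.uint8); c[:,:480]=a; c[:310,480:]=b
cv2.imwrite("pics/c1.png",c)
```

```text
(no output)
```

View pics/scene0.png

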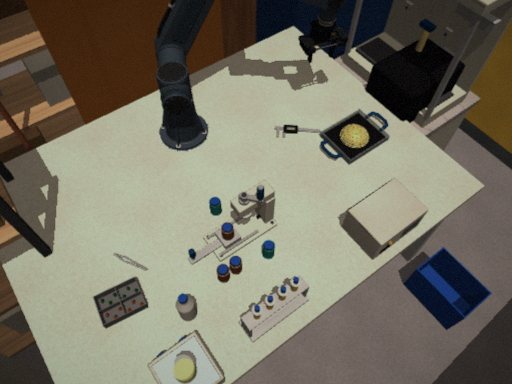

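View pics/c1.png

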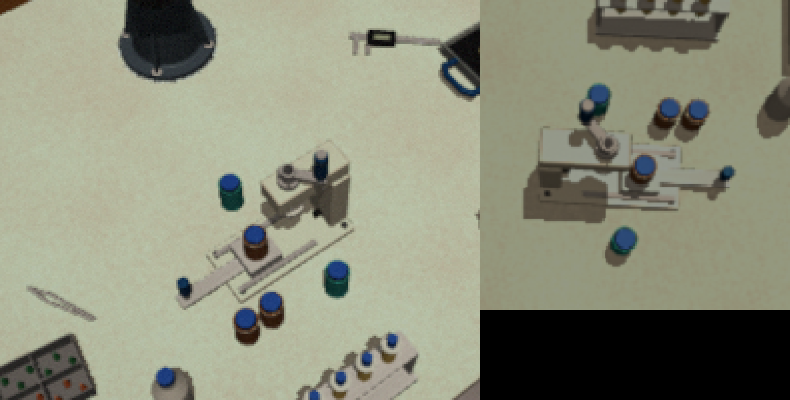

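The scene picture shows these (row, col):
- Press at about (215,255), with the sleeve on its arm at (190,261).
- Amber cartridge in the shuttle nest at (231,227), and the shuttle grip at (252,188).
- Look-alikes: two amber spares at (272,223) and (264,236), two turquoise ones at (205,215) and (248,268), and blue-capped vials in the rack.

The amber one in the nest is the target, and the crop confirms it. Next I'll measure the press precisely.

Run:
```python
from h import *
np.set_printoptions(precision=4,suppress=True)
for c in("scene","top"):
    d=np.load(f"pics/{c}d.npy"); K,T=P(c)
    for t in ["sleeve","shuttle_grip","press","shuttle"]:
        for r in bot.outline_of(c,t)[:2]:
            m=r["pixels"]&(d>0); rr,cc=np.nonzero(m)
            v=np.linalg.inv(K)@np.vstack([cc,rr,np.ones(len(rr))])*d[m]
            X=(T[:3,:3]@v).T+T[:3,3]
            print(c,t,round(r["conf"],2),np.round(r["centre"],1),m.sum(),"med",np.median(X,0),"lo",np.percentile(X,5,axis=0),"hi",np.percentile(X,95,axis=0))
            z=X[:,2]
            if t in("sleeve","shuttle_grip"):
                top=X[z>np.percentile(z,95)-.008]; print("   top",len(top),top.mean(0))
            if t=="press":
                for lo,hi in((.18,.222),(.005,.02),(.225,.262)):
                    q=X[(z>lo)&(z<hi)]; 
                    if len(q)>8: 
                        rect=cv2.minAreaRect((q[:,:2]*1000).astype(np.float32)); print("   ",lo,hi,len(q),rect, q.mean(0))
# pixels blue dark in depth window around sleeve/hub
d=np.load("pics/topd.npy"); im=cv2.imread("pics/top0.png")
K,T=P("top"); rr,cc=np.mgrid[150:200,255:300]; 
v=np.linalg.inv(K)@np.vstack([cc.ravel(),rr.ravel(),np.ones(cc.size)])*d[150:200,255:300].ravel()
X=(T[:3,:3]@v).T+T[:3,3]
for lo,hi in((.222,.236),(.236,.25),(.25,.285),(.285,.32)):
    q=X[(X[:,2]>lo)&(X[:,2]<hi)]; print(lo,hi,len(q),q.mean(0) if len(q) else "",np.ptp(q,axis=0) if len(q) else "")
print("axis",atz("top",(180,282.5),.25),"sleeve top",atz("top",(158.5,271.5),.309))
```

```text
scene sleeve 0.39 [196.9 261. ] 77 med [ 0.5963 -0.0278  0.2776] lo [ 0.5812 -0.0328  0.2437] hi [ 0.6    -0.0146  0.3081]
   top 13 [ 0.5962 -0.0267  0.3068]
scene shuttle_grip 0.85 [247.3 209.3] 507 med [ 0.5531 -0.1956  0.0261] lo [ 0.5305 -0.2896  0.0174] hi [ 0.5809 -0.1097  0.0761]
   top 33 [ 0.5504 -0.2841  0.0827]
scene press 0.74 [227.4 244.7] 2903 med [ 0.5655 -0.0646  0.0262] lo [ 0.5115 -0.2513  0.0095] hi [0.6015 0.0352 0.2447]
    0.18 0.222 525 ((549.2520751953125, -25.7869873046875), (147.4132537841797, 61.695770263671875), 89.73388671875) [ 0.5565 -0.0357  0.2053]
    0.005 0.02 1138 ((548.8851928710938, -122.20661926269531), (348.1633605957031, 121.52425384521484), 89.35729217529297) [ 0.562  -0.0893  0.014 ]
    0.225 0.262 161 ((565.3652954101562, -41.91949462890625), (84.4067611694336, 32.015052795410156), 49.607139587402344) [ 0.5653 -0.0478  0.2429]
scene shuttle 0.86 [248.7 212.9] 497 med [ 0.5514 -0.1983  0.0265] lo [ 0.5255 -0.2899  0.0174] hi [ 0.5807 -0.1111  0.0765]
top sleeve 0.6 [199.  313.2] 444 med [ 0.5343 -0.1992  0.0257] lo [ 0.5084 -0.2849  0.017
[... 803 characters left out ...]
12, -126.72224426269531), (348.0694274902344, 151.17822265625), 89.4015121459961) [ 0.5212 -0.0943  0.0142]
    0.225 0.262 135 ((555.0763549804688, -44.11066436767578), (75.2892074584961, 28.852739334106445), 47.782867431640625) [ 0.552  -0.0502  0.2441]
top shuttle 0.73 [196.  313.1] 432 med [ 0.5342 -0.2017  0.0255] lo [ 0.5084 -0.2848  0.0169] hi [ 0.5546 -0.1064  0.0816]
0.222 0.236 28 [ 0.5422 -0.0501  0.2261] [0.0638 0.0687 0.0136]
0.236 0.25 112 [ 0.5528 -0.051   0.2441] [0.0537 0.0571 0.0124]
0.25 0.285 29 [ 0.5637 -0.035   0.2626] [0.0463 0.0546 0.032 ]
0.285 0.32 57 [ 0.5807 -0.0232  0.3081] [0.0204 0.0223 0.031 ]
axis [ 0.5384 -0.0633  0.25  ] sleeve top [ 0.5914 -0.0228  0.309 ]
```

```bash
R='[{"slide":[22,-31,12],"turn":[0,0,-3],"grip":0},{"slide":[22,-31,12],"turn":[0,0,-3],"grip":0},{"slide":[22,-31,12],"turn":[0,0,-3],"grip":0},{"slide":[22,-31,12],"turn":[0,0,-3],"grip":0},{"slide":[22,-31,12],"turn":[0,0,-3],"grip":0}]'
python3 -m crank '[{"slide":[22,-31,12],"turn":[0,0,-3],"grip":0},{"slide":[22,-31,12],"turn":[0,0,-3],"grip":0},{"slide":[22,-31,12],"turn":[0,0,-3],"grip":0},{"slide":[22,-31,12],"turn":[0,0,-3],"grip":0},{"slide":[22,-31,12],"turn":[0,0,-3],"grip":0}]'
python3 -m crank '[{"slide":[22,-31,12],"turn":[0,0,-3],"grip":0},{"slide":[22,-31,12],"turn":[0,0,-3],"grip":0},{"slide":[22,-31,12],"turn":[0,0,-3],"grip":0},{"slide":[22,-31,12],"turn":[0,0,-3],"grip":0},{"slide":[22,-31,12],"turn":[0,0,-3],"grip":0}]'
```

```text
time_s: 1.72
position: [0.2754, 0.4464, 0.3501]
tcp_rot: [[-0.004, 0.507, 0.862], [-0.0, 0.862, -0.507], [-1.0, -0.002, -0.003]]
force: [0.8, 0.5, 0.6]
opening: 0.705
time_s: 2.13
position: [0.3881, 0.2833, 0.4139]
tcp_rot: [[-0.002, 0.721, 0.693], [0.002, 0.693, -0.721], [-1.0, -0.0, -0.002]]
force: [1.2, 1.4, -0.5]
opening: 0.321
```

```bash
python3 -m crank '[{"slide":[10,-39,3],"turn":[0,0,-3],"grip":0},{"slide":[10,-39,3],"turn":[0,0,-3],"grip":0},{"slide":[10,-39,3],"turn":[0,0,-3],"grip":0},{"slide":[10,-39,3],"turn":[0,0,-3],"grip":0},{"slide":[10,-39,3],"turn":[0,0,-3],"grip":0}]'
python3 -m crank '[{"slide":[10,-39,0],"turn":[0,0,-3],"grip":0},{"slide":[10,-39,0],"turn":[0,0,-3],"grip":0},{"slide":[10,-39,0],"turn":[0,0,-3],"grip":0},{"slide":[10,-39,0],"turn":[0,0,-3],"grip":0},{"slide":[10,-39,0],"turn":[0,0,-3],"grip":0}]'
python3 -m crank '[{"slide":[8,-39,0],"turn":[0,0,-3],"grip":0},{"slide":[8,-39,0],"turn":[0,0,-3],"grip":0},{"slide":[8,-39,0],"turn":[0,0,-3],"grip":0},{"slide":[8,-39,0],"turn":[0,0,-3],"grip":0},{"slide":[8,-39,0],"turn":[0,0,0],"grip":0}]'
```

```text
time_s: 2.55
position: [0.4421, 0.0831, 0.4337]
tcp_rot: [[0.012, 0.882, 0.472], [0.003, 0.472, -0.882], [-1.0, 0.012, 0.003]]
force: [1.0, 0.2, 0.2]
opening: 0.023
time_s: 2.97
position: [0.4915, -0.1194, 0.4364]
tcp_rot: [[0.019, 0.977, 0.213], [-0.002, 0.213, -0.977], [-1.0, 0.018, 0.006]]
force: [1.2, 1.3, -1.0]
opening: 0.008
time_s: 3.38
position: [0.5311, -0.3239, 0.4371]
tcp_rot: [[0.02, 1.0, -0.01], [-0.007, -0.01, -1.0], [-1.0, 0.02, 0.006]]
force: [0.4, -1.1, 0.3]
opening: -0.0
```

```bash
python3 -m crank '[{"slide":[2,-4,-39],"turn":[0.4,1.1,0],"grip":0},{"slide":[2,-4,-39],"turn":[0,0,0],"grip":0},{"slide":[2,-2,-39],"turn":[0,0,0],"grip":0},{"slide":[1,0,-39],"turn":[0,0,0],"grip":0},{"slide":[1,0,-39],"turn":[0,0,0],"grip":0}]'
python3 -m crank '[{"slide":[0,0,-38],"turn":[0,0,0],"grip":0},{"slide":[0,0,-38],"turn":[0,0,0],"grip":0},{"slide":[0,0,-30],"turn":[0,0,0],"grip":0},{"slide":[0,0,0],"turn":[0,0,0],"grip":0}]'
python3 - <<'E'
from h import *
for c in("scene","top"):
    im,d=bot.capture(c); cv2.imwrite(f"pics/{c}1.png",im[:,:,::-1])
a=cv2.imread("pics/scene1.png")[170:290,150:290]; b=cv2.imread("pics/top1.png")[140:260,250:390]
cv2.imwrite("pics/c2.png",np.hstack([cv2.resize(a,None,fx=2.8,fy=2.8,interpolation=3),cv2.resize(b,None,fx=2.8,fy=2.8,interpolation=3)]))
print(bot.read_state()["force"],bot.read_state()["position"])
E
```

```text
time_s: 3.8
position: [0.5439, -0.3516, 0.2471]
tcp_rot: [[0.026, 0.999, -0.023], [-0.027, -0.022, -0.999], [-0.999, 0.027, 0.026]]
force: [-0.2, -0.6, -0.6]
opening: 0.006
time_s: 4.13
position: [0.5399, -0.349, 0.1282]
tcp_rot: [[0.016, 1.0, -0.024], [-0.018, -0.024, -1.0], [-1.0, 0.016, 0.017]]
force: [-1.2, 1.7, -0.2]
opening: 0.003
[ 0.41992096 -0.69296772 -0.10669165] [ 0.54243261 -0.3511463   0.13368531]
```

View pics/c2.png

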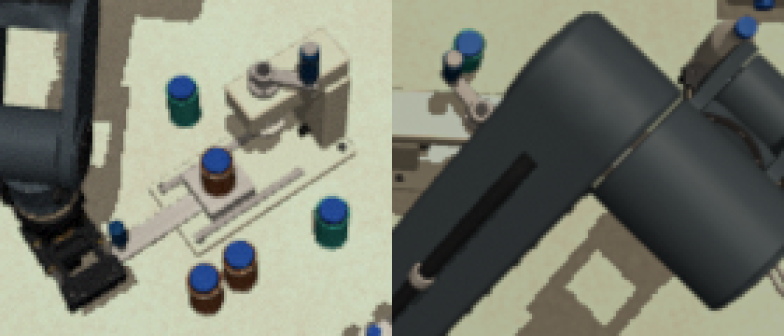

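The crop shows the closed fingers standing just behind the shuttle grip, which is at about (118,235) in the left half. The way is clear, so I'll push.

```bash
python3 -m crank '[{"slide":[0,15,-8],"turn":[0.9,0.9,0],"grip":0},{"slide":[0,15,0],"turn":[0,0,0],"grip":0},{"slide":[0,12,0],"turn":[0,0,0],"grip":0},{"slide":[0,10,0],"turn":[0,0,0],"grip":0},{"slide":[0,10,0],"turn":[0,0,0],"grip":0}]'
python3 -m crank '[{"slide":[0,10,0],"turn":[0,0,0],"grip":0},{"slide":[0,10,0],"turn":[0,0,0],"grip":0},{"slide":[0,10,0],"turn":[0,0,0],"grip":0},{"slide":[0,8,0],"turn":[0,0,0],"grip":0}]'
```

```text
time_s: 4.65
position: [0.5474, -0.2902, 0.1356]
tcp_rot: [[0.022, 0.999, -0.024], [-0.023, -0.024, -0.999], [-0.999, 0.022, 0.023]]
force: [-0.9, -4.2, -1.7]
opening: 0.008
time_s: 4.98
position: [0.5484, -0.2483, 0.1387]
tcp_rot: [[0.026, 0.999, -0.022], [-0.029, -0.021, -0.999], [-0.999, 0.027, 0.028]]
force: [-0.3, -3.5, -2.9]
opening: 0.008
```

```bash
python3 -m crank '[{"slide":[-2,6,-5],"turn":[1.3,1.3,0],"grip":0},{"slide":[-1,5,-2],"turn":[0,0,0],"grip":0},{"slide":[0,4,0],"turn":[0,0,0],"grip":0}]'
python3 -m crank '[{"slide":[0,4,0],"turn":[0,0,0],"grip":0},{"slide":[0,4,0],"turn":[0,0,0],"grip":0}]'
```

```text
time_s: 5.23
position: [0.5467, -0.2305, 0.1331]
tcp_rot: [[0.007, 1.0, -0.02], [-0.008, -0.02, -1.0], [-1.0, 0.007, 0.007]]
force: [-1.0, -2.4, -0.5]
opening: 0.003
time_s: 5.4
position: [0.5468, -0.229, 0.1335]
tcp_rot: [[0.008, 1.0, -0.011], [-0.025, -0.011, -1.0], [-1.0, 0.009, 0.025]]
force: [-4.7, -15.7, -5.9]
opening: 0.004
```

```bash
python3 -m crank '[{"slide":[0,3,0],"turn":[0,0,0],"grip":0},{"slide":[0,3,0],"turn":[0,0,0],"grip":0}]'
python3 -m crank '[{"slide":[0,-15,0],"turn":[0,0,0],"grip":0},{"slide":[0,-30,0],"turn":[0,0,0],"grip":0},{"slide":[0,-30,20],"turn":[0,0,0],"grip":0},{"slide":[0,-20,35],"turn":[0,0,0],"grip":0.3},{"slide":[0,0,40],"turn":[0,0,0],"grip":0.6}]'
```

```text
time_s: 5.57
position: [0.5467, -0.2285, 0.1335]
tcp_rot: [[0.01, 1.0, -0.007], [-0.037, -0.007, -0.999], [-0.999, 0.01, 0.037]]
force: [-2.0, -10.1, -3.4]
opening: 0.008
time_s: 5.98
position: [0.5402, -0.3211, 0.2207]
tcp_rot: [[-0.009, 1.0, -0.007], [-0.016, -0.007, -1.0], [-1.0, -0.009, 0.016]]
force: [0.8, 0.2, 0.5]
opening: 0.088
```

```bash
python3 -m crank '[{"slide":[0,0,40],"turn":[0,-0.5,0],"grip":1},{"slide":[0,0,40],"turn":[0.5,0,0],"grip":1},{"slide":[0,0,40],"turn":[0,0,0],"grip":1},{"slide":[0,0,40],"turn":[0,0,0],"grip":1},{"slide":[0,0,40],"turn":[0,0,0],"grip":1}]'
python3 - <<'E'
from h import *
np.set_printoptions(precision=4,suppress=True)
for c in("scene","top"):
    im,d=bot.capture(c); cv2.imwrite(f"pics/{c}2.png",im[:,:,::-1])
    K,T=P(c); rr,cc=np.mgrid[0:384,0:512]
    v=np.linalg.inv(K)@np.vstack([cc.ravel(),rr.ravel(),np.ones(cc.size)])*d.ravel()
    X=(T[:3,:3]@v).T+T[:3,3]
    q=X[(X[:,2]>.298)&(X[:,2]<.318)&(abs(X[:,0]-.588)<.04)&(abs(X[:,1]+.022)<.04)]; print(c,"sleeve top",len(q),q.mean(0),q.max(0),q.min(0))
    for t in ("shuttle_grip","sleeve","plug_top"): print(t,[(np.round(q["centre"],1).tolist(),round(q["conf"],2)) for q in bot.spot_point(c,t)][:4])
a=cv2.imread("pics/scene2.png")[160:280,170:310]; b=cv2.imread("pics/top2.png")[140:260,250:390]
cv2.imwrite("pics/c3.png",np.hstack([cv2.resize(a,None,fx=2.8,fy=2.8,interpolation=3),cv2.resize(b,None,fx=2.8,fy=2.8,interpolation=3)]))
s=bot.read_state();print(s["force"],s["position"],s["opening"])
E
```

```text
time_s: 6.4
position: [0.5364, -0.3209, 0.4265]
tcp_rot: [[-0.005, 1.0, -0.014], [0.008, -0.014, -1.0], [-1.0, -0.005, -0.007]]
force: [0.5, -0.7, -0.4]
opening: 0.449
scene sleeve top 50 [ 0.5909 -0.0236  0.3094] [ 0.6023 -0.0112  0.3155] [ 0.5762 -0.033   0.2994]
shuttle_grip [([240.1, 206.5], 0.87)]
sleeve [([193.9, 261.2], 0.38)]
plug_top [([245.7, 267.5], 0.6), ([199.9, 214.1], 0.42)]
top sleeve top 50 [ 0.5813 -0.0231  0.3097] [ 0.5927 -0.0122  0.3177] [ 0.5716 -0.0345  0.2988]
shuttle_grip [([192.4, 318.1], 0.89), ([193.0, 279.1], 0.17)]
sleeve [([164.0, 268.1], 0.49)]
plug_top [([156.3, 278.2], 0.5)]
[ 0.3687 -0.8918  0.3495] [ 0.5364 -0.3209  0.4223] 0.8214239160354821
```

View pics/c3.png

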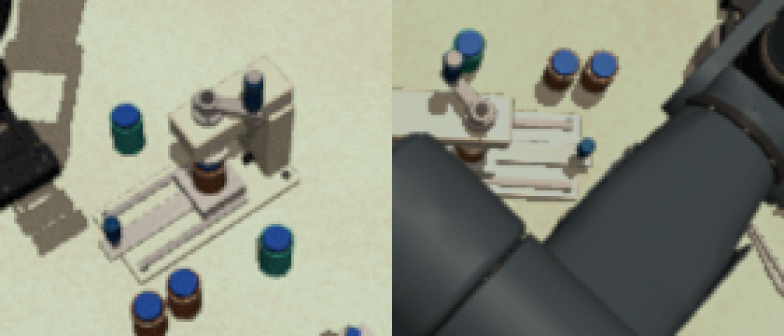

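The shuttle is home: its grip is at (112,228) in the left half and the cartridge is under the foot. The sleeve is at (253,90). I'll go over it and down around it.

```bash
python3 -m crank '[{"slide":[7,38,0],"turn":[-0.4,0,0],"grip":1},{"slide":[7,38,0],"turn":[0,0,0],"grip":1},{"slide":[7,38,0],"turn":[0,0,0],"grip":1},{"slide":[7,38,0],"turn":[0,0,0],"grip":1},{"slide":[7,38,0],"turn":[0,0,0],"grip":1}]'
python3 -m crank '[{"slide":[7,38,0],"turn":[0,0,0],"grip":1},{"slide":[7,38,0],"turn":[0,0,0],"grip":1},{"slide":[4,30,0],"turn":[0,0,0],"grip":1},{"slide":[0,0,0],"turn":[0,0,0],"grip":1}]'
```

```text
time_s: 7.22
position: [0.5689, -0.1331, 0.4113]
tcp_rot: [[-0.023, 0.999, -0.029], [0.008, -0.029, -1.0], [-1.0, -0.024, -0.007]]
force: [0.1, -0.4, -0.4]
opening: 0.993
time_s: 7.55
position: [0.5852, -0.0144, 0.4037]
tcp_rot: [[-0.038, 0.999, -0.024], [0.017, -0.023, -1.0], [-0.999, -0.038, -0.016]]
force: [0.5, -0.7, 0.1]
opening: 0.997
```

```bash
python3 -m crank '[{"slide":[1,-6,0],"turn":[-1,-2.2,0],"grip":1},{"slide":[0,0,-25],"turn":[0,0,0],"grip":1},{"slide":[0,0,-25],"turn":[0,0,0],"grip":1},{"slide":[0,0,-18],"turn":[0,0,0],"grip":1},{"slide":[0,0,0],"turn":[0,0,0],"grip":1}]'
```

```text
time_s: 7.97
position: [0.5845, -0.0172, 0.3274]
tcp_rot: [[-0.008, 1.0, -0.015], [0.001, -0.015, -1.0], [-1.0, -0.008, -0.001]]
force: [-0.6, -0.4, -0.2]
opening: 1.001
```

```bash
python3 -m crank '[{"slide":[2,-5,2],"turn":[0,0,0],"grip":1},{"slide":[0,0,0],"turn":[0,0,0],"grip":0.3},{"slide":[0,0,0],"turn":[0,0,0],"grip":0},{"slide":[0,0,0],"turn":[0,0,0],"grip":0},{"slide":[0,0,0],"turn":[0,0,0],"grip":0}]'
python3 -m crank '[{"slide":[0,0,0],"turn":[0,0,0],"grip":0},{"slide":[0,0,0],"turn":[0,0,0],"grip":0},{"slide":[0,0,0],"turn":[0,0,0],"grip":0},{"slide":[0,0,0],"turn":[0,0,0],"grip":0},{"slide":[0,0,0],"turn":[0,0,0],"grip":0}]'
python3 - <<'E'
from h import *
s=bot.read_state();print(s["force"],s["position"],s["opening"],s["moment"],s["tau"])
E
```

```text
time_s: 8.38
position: [0.5873, -0.0247, 0.3296]
tcp_rot: [[-0.01, 1.0, -0.017], [0.001, -0.017, -1.0], [-1.0, -0.01, -0.001]]
force: [0.0, -0.2, 0.6]
opening: 0.785
time_s: 8.8
position: [0.5882, -0.0249, 0.3326]
tcp_rot: [[-0.004, 1.0, -0.017], [-0.0, -0.017, -1.0], [-1.0, -0.004, 0.0]]
force: [0.3, -0.3, -0.1]
opening: 0.4
[ 0.31435882 -0.30351234 -0.08813075] [ 0.58824434 -0.0249143   0.33259187] 0.4003355986512397 [-0.09510138  0.04746449  0.00011606] [-2.41156190e-02 -4.04222167e+01 -1.83531779e+01  5.79746347e-02
  6.59055007e-02 -2.22152426e-04]
```

```bash
python3 -m crank '[{"slide":[0,0,0],"turn":[0,0,0],"grip":0},{"slide":[0,0,0],"turn":[0,0,0],"grip":0},{"slide":[0,0,0],"turn":[0,0,0],"grip":0},{"slide":[0,0,0],"turn":[0,0,0],"grip":0}]'
python3 - <<'E'
from h import *
s=bot.read_state();print(s["force"],s["position"],s["opening"])
im,d=bot.capture("scene"); a=im[160:260,200:320,::-1]
cv2.imwrite("pics/c4.png",cv2.resize(a,None,fx=4,fy=4,interpolation=3))
E
```

```text
time_s: 9.13
position: [0.588, -0.0249, 0.3327]
tcp_rot: [[-0.004, 1.0, -0.017], [-0.001, -0.017, -1.0], [-1.0, -0.004, 0.001]]
force: [0.1, -1.1, 1.1]
opening: 0.267
[ 0.07601749 -1.07599352  1.11976126] [ 0.58797779 -0.0248687   0.33267199] 0.2673890163302476
```

View pics/c4.png

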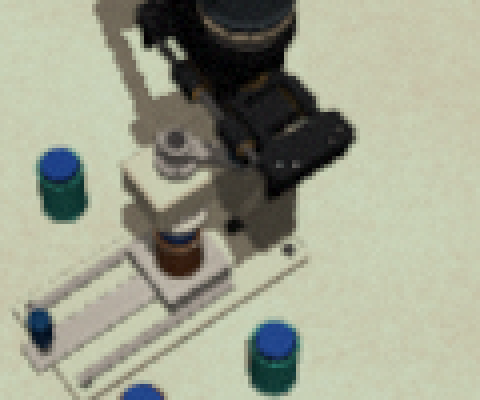

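The fingers are round the sleeve at an opening of 23 mm, with the plug and foot visible at about (180,235). Now I'll wind clockwise in 10° steps.

```bash
cat > t.py <<'E'
import sys; from h import *
cx,cy,step,n=[float(a) for a in sys.argv[1:5]]  # step deg, + = clockwise
s=bot.read_state(); p=np.array(s["position"])*1000; R=np.array(s["tcp_rot"]); g=p+51*R[:,0]
x,y=g[0]-cx,g[1]-cy; th=np.degrees(np.arctan2(y,x)); a=np.radians(th); f=np.array(s["force"])
print("t",s["time_s"],"th %.1f r %.1f z %.1f"%(th,np.hypot(x,y),p[2]),"load %.2f radial %.2f fz %.2f"%(f@[-np.sin(a),np.cos(a),0],f@[np.cos(a),np.sin(a),0],f[2]),"op %.3f"%s["opening"],
 "tilt turn",np.round(np.degrees(np.cross(R[:,0],[0,0,-1])),1))
for i in range(int(n)):
    A=np.radians(th-step*i);B=np.radians(th-step*(i+1)); 
    r0=np.hypot(x,y) if i==0 else 55
    print(np.round([55*np.cos(B)-r0*np.cos(A),55*np.sin(B)-r0*np.sin(A)],1).tolist(),end=" ")
print()
E
python3 -m crank '[{"slide":[5.2,-8.1,0],"turn":[0,0,0],"grip":0},{"slide":[3.8,-8.8,0],"turn":[0,0,0],"grip":0},{"slide":[2.2,-9.4,0],"turn":[0,0,0],"grip":0},{"slide":[0.5,-9.6,0],"turn":[0,0,0],"grip":0},{"slide":[-1.2,-9.5,0],"turn":[0,0,0],"grip":0}]'; python3 t.py 545 -58.5 10 6
```

```text
time_s: 9.6
position: [0.599, -0.0722, 0.3326]
tcp_rot: [[-0.007, 1.0, -0.014], [0.001, -0.014, -1.0], [-1.0, -0.007, -0.001]]
force: [-4.6, 2.0, 3.1]
opening: 0.269
t 9.6 th -14.2 r 55.3 z 332.6 load 0.84 radial -4.94 fz 3.14 op 0.269 tilt turn [-0.1 -0.4 -0. ]
[-3.5, -9.0] [-4.7, -8.4] [-6.1, -7.4] [-7.3, -6.3] [-8.2, -4.9] [-9.0, -3.4]
```

```bash
python3 -m crank '[{"slide":[-4.5,-9.0,0],"turn":[0,-0.4,0],"grip":0},{"slide":[-5,-8.4,0],"turn":[0,0,0],"grip":0},{"slide":[-6.1,-7.4,0],"turn":[0,0,0],"grip":0},{"slide":[-7.3,-6.3,0],"turn":[0,0,0],"grip":0},{"slide":[-8.2,-4.9,0],"turn":[0,0,0],"grip":0}]'; python3 t.py 544.5 -58.5 10 6
```

```text
time_s: 10.02
position: [0.564, -0.1117, 0.3326]
tcp_rot: [[-0.003, 1.0, -0.017], [0.008, -0.017, -1.0], [-1.0, -0.003, -0.008]]
force: [-1.7, 6.1, 2.9]
opening: 0.269
t 10.0167 th -69.9 r 56.2 z 332.6 load 0.52 radial -6.36 fz 2.87 op 0.269 tilt turn [-0.5 -0.2 -0. ]
[-9.7, -1.3] [-9.5, -0.9] [-9.6, 0.8] [-9.3, 2.5] [-8.7, 4.0] [-7.9, 5.5]
```

```bash
python3 -m crank '[{"slide":[-9.7,-1,0],"turn":[-0.5,-0.2,0],"grip":0},{"slide":[-9.5,-0.5,0],"turn":[0,0,0],"grip":0},{"slide":[-9.4,1.2,0],"turn":[0,0,0],"grip":0},{"slide":[-9.0,3,0],"turn":[0,0,0],"grip":0},{"slide":[-8.4,4.5,0],"turn":[0,0,0],"grip":0}]'; python3 t.py 544 -59 10 6
python3 - <<'E'
from h import *
from scipy.optimize import least_squares
s=bot.read_state();g=np.array(s["position"])*1000+51*np.array(s["tcp_rot"])[:,0]
Q=np.array([[587.8,-24.9],[598.6,-72.1],[563.8,-111.3],g[:2]]);print(g)
print(least_squares(lambda c:np.hypot(*(Q-c).T)-55,[545,-58]).x)
r=least_squares(lambda c:np.hypot(*(Q-c[:2]).T)-c[2],[545,-58,55]);print(r.x,r.fun)
E
```

```text
time_s: 10.43
position: [0.5146, -0.1059, 0.3326]
tcp_rot: [[0.008, 1.0, -0.021], [0.002, -0.021, -1.0], [-1.0, 0.007, -0.002]]
force: [3.1, 4.4, -0.8]
opening: 0.267
t 10.4333 th -121.8 r 55.0 z 332.6 load 0.30 radial -5.42 fz -0.81 op 0.267 tilt turn [-0.1  0.4  0. ]
[-7.7, 5.8] [-6.6, 7.0] [-5.2, 8.0] [-3.8, 8.8] [-2.2, 9.3] [-0.5, 9.6] 
[ 514.98137019 -105.76430634  281.62903433]
[545.04508161 -59.61523101]
[544.95332592 -59.53273833  55.09511827] [-0.0018878   0.00389902 -0.00386211  0.00185089]
```

```bash
python3 -m crank '[{"slide":[-7,6.3,0],"turn":[0,0.4,0],"grip":0},{"slide":[-5.9,7.4,0],"turn":[0,0,0],"grip":0},{"slide":[-4.6,8.3,0],"turn":[0,0,0],"grip":0},{"slide":[-3.1,9.0,0],"turn":[0,0,0],"grip":0},{"slide":[-1.5,9.5,0],"turn":[0,0,0],"grip":0}]'; python3 t.py 545 -59.6 10 6
```

```text
time_s: 10.85
position: [0.4899, -0.0639, 0.3327]
tcp_rot: [[0.003, 1.0, -0.022], [-0.003, -0.022, -1.0], [-1.0, 0.003, 0.003]]
force: [2.6, 0.1, -3.1]
opening: 0.269
t 10.85 th -175.3 r 55.1 z 332.7 load 0.08 radial -2.56 fz -3.10 op 0.269 tilt turn [0.2 0.2 0. ]
[0.2, 9.6] [1.7, 9.4] [3.3, 9.0] [4.8, 8.3] [6.2, 7.3] [7.4, 6.1]
```

```bash
python3 -m crank '[{"slide":[0.5,9.6,0],"turn":[0.2,0.2,0],"grip":0},{"slide":[2,9.3,0],"turn":[0,0,0],"grip":0},{"slide":[3.6,8.9,0],"turn":[0,0,0],"grip":0},{"slide":[5.1,8.1,0],"turn":[0,0,0],"grip":0},{"slide":[6.4,7.1,0],"turn":[0,0,0],"grip":0}]'; python3 t.py 545 -59.6 10 6
```

```text
time_s: 11.27
position: [0.5093, -0.0171, 0.3327]
tcp_rot: [[0.002, 1.0, -0.02], [-0.005, -0.02, -1.0], [-1.0, 0.002, 0.005]]
force: [4.2, -4.5, -4.3]
opening: 0.269
t 11.2667 th 130.1 r 55.3 z 332.7 load -0.34 radial -6.16 fz -4.29 op 0.269 tilt turn [0.3 0.1 0. ]
[8.0, 5.3] [8.7, 4.1] [9.3, 2.5] [9.5, 0.8] [9.6, -0.8] [9.3, -2.5]
```

```bash
python3 -m crank '[{"slide":[7.6,5,0],"turn":[0.3,0.1,0],"grip":0},{"slide":[8.7,3.7,0],"turn":[0,0,0],"grip":0},{"slide":[9.3,2.1,0],"turn":[0,0,0],"grip":0}]'; python3 t.py 545 -59.6 10 4
```

```text
time_s: 11.52
position: [0.5372, -0.0048, 0.3326]
tcp_rot: [[-0.002, 1.0, -0.017], [-0.002, -0.017, -1.0], [-1.0, -0.002, 0.002]]
force: [-0.2, -5.3, -0.3]
opening: 0.268
t 11.5167 th 98.2 r 55.3 z 332.6 load 0.95 radial -5.26 fz -0.34 op 0.268 tilt turn [ 0.1 -0.1  0. ]
[9.6, 0.3] [9.5, -1.1] [9.2, -2.8] [8.6, -4.3]
```

```bash
python3 -m crank '[{"slide":[9.5,0.3,0],"turn":[0,0,0],"grip":0},{"slide":[9.5,-1.5,0],"turn":[0,0,0],"grip":0},{"slide":[9.1,-3.2,0],"turn":[0,0,0],"grip":0}]'; python3 t.py 545 -59.6 10 4
```

```text
time_s: 11.77
position: [0.5667, -0.0086, 0.3326]
tcp_rot: [[-0.008, 1.0, -0.016], [-0.002, -0.016, -1.0], [-1.0, -0.008, 0.002]]
force: [-3.6, -3.0, 2.6]
opening: 0.268
t 11.7667 th 67.3 r 55.2 z 332.6 load 2.14 radial -4.14 fz 2.57 op 0.268 tilt turn [ 0.1 -0.5  0. ]
[8.4, -4.7] [7.6, -5.9] [6.5, -7.1] [5.1, -8.1]
```

```bash
python3 -m crank '[{"slide":[4.1,-2,0],"turn":[0,-0.5,0],"grip":0},{"slide":[4.2,-2.3,0],"turn":[0,0,0],"grip":0}]'; python3 t.py 545 -59.6 5 3
```

```text
time_s: 11.93
position: [0.5756, -0.0135, 0.3326]
tcp_rot: [[-0.004, 1.0, -0.016], [-0.001, -0.016, -1.0], [-1.0, -0.004, 0.001]]
force: [-3.6, -1.4, 3.9]
opening: 0.264
t 11.9333 th 56.5 r 55.2 z 332.6 load 2.20 radial -3.13 fz 3.94 op 0.264 tilt turn [ 0.1 -0.2  0. ]
[3.8, -3.0] [3.6, -3.1] [3.3, -3.4]
```

```bash
python3 -m crank '[{"slide":[4,-2.7,0],"turn":[0,0,0],"grip":0},{"slide":[3.7,-3.1,0],"turn":[0,0,0],"grip":0}]'; python3 t.py 545 -59.6 5 3
```

```text
time_s: 12.1
position: [0.583, -0.0193, 0.3326]
tcp_rot: [[-0.006, 1.0, -0.017], [0.001, -0.017, -1.0], [-1.0, -0.006, -0.001]]
force: [-3.8, -0.3, 2.9]
opening: 0.265
t 12.1 th 47.0 r 55.1 z 332.6 load 2.55 radial -2.84 fz 2.95 op 0.265 tilt turn [-0.  -0.4 -0. ]
[3.3, -3.5] [3.0, -3.7] [2.7, -4.0]
```

```bash
python3 -m crank '[{"slide":[3.3,-3.5,0],"turn":[0,-0.3,0],"grip":0},{"slide":[3.0,-3.7,0],"turn":[0,0,0],"grip":0}]'; python3 t.py 545 -59.6 5 3
```

```text
time_s: 12.27
position: [0.5891, -0.0265, 0.3326]
tcp_rot: [[-0.002, 1.0, -0.017], [0.003, -0.017, -1.0], [-1.0, -0.002, -0.003]]
force: [-2.9, 0.4, 2.0]
opening: 0.272
t 12.2667 th 37.0 r 55.1 z 332.6 load 2.06 radial -2.11 fz 1.99 op 0.272 tilt turn [-0.1 -0.1 -0. ]
[2.6, -4.0] [2.4, -4.2] [2.0, -4.4]
```

```bash
python3 -m crank '[{"slide":[2.6,-4,0],"turn":[0,0,0],"grip":0},{"slide":[2.2,-4.2,0],"turn":[0,0,0],"grip":0}]'; python3 t.py 545 -59.6 5 3
```

```text
time_s: 12.43
position: [0.5941, -0.0347, 0.3326]
tcp_rot: [[-0.003, 1.0, -0.017], [0.005, -0.017, -1.0], [-1.0, -0.003, -0.005]]
force: [-2.7, 1.1, 2.7]
opening: 0.268
t 12.4333 th 27.1 r 55.1 z 332.6 load 2.18 radial -1.94 fz 2.68 op 0.268 tilt turn [-0.3 -0.1 -0. ]
[1.9, -4.4] [1.6, -4.5] [1.2, -4.6]
```

```bash
python3 -m crank '[{"slide":[1.9,-4.4,0],"turn":[-0.2,0,0],"grip":0},{"slide":[1.5,-4.5,0],"turn":[0,0,0],"grip":0}]'; python3 t.py 545 -59.6 5 3
```

```text
time_s: 12.6
position: [0.5979, -0.0438, 0.3326]
tcp_rot: [[-0.003, 1.0, -0.017], [0.002, -0.017, -1.0], [-1.0, -0.003, -0.002]]
force: [-3.2, 1.1, 3.5]
opening: 0.268
t 12.6 th 16.8 r 55.1 z 332.6 load 1.98 radial -2.71 fz 3.51 op 0.268 tilt turn [-0.1 -0.2 -0. ]
[1.1, -4.7] [0.8, -4.7] [0.4, -4.8]
```

```bash
python3 -m crank '[{"slide":[1.1,-4.6,0],"turn":[0,0,0],"grip":0},{"slide":[0.7,-4.7,0],"turn":[0,0,0],"grip":0}]'; python3 t.py 545 -59.6 5 3
```

```text
time_s: 12.77
position: [0.5998, -0.0533, 0.3326]
tcp_rot: [[-0.003, 1.0, -0.017], [0.004, -0.017, -1.0], [-1.0, -0.003, -0.004]]
force: [-2.9, 3.2, 3.2]
opening: 0.268
t 12.7667 th 6.8 r 55.0 z 332.6 load 3.52 radial -2.48 fz 3.21 op 0.268 tilt turn [-0.2 -0.2 -0. ]
[0.3, -4.8] [-0.1, -4.8] [-0.5, -4.8]
```

```bash
python3 -m crank '[{"slide":[0.2,-2.4,0],"turn":[0,0,0],"grip":0},{"slide":[0.1,-2.4,0],"turn":[0,0,0],"grip":0}]'; python3 t.py 545 -59.6 2 3
```

```text
time_s: 12.93
position: [0.6001, -0.0581, 0.3326]
tcp_rot: [[-0.003, 1.0, -0.018], [0.007, -0.018, -1.0], [-1.0, -0.003, -0.007]]
force: [-3.3, 5.0, 3.5]
opening: 0.268
t 12.9333 th 1.9 r 55.0 z 332.6 load 5.12 radial -3.14 fz 3.52 op 0.268 tilt turn [-0.4 -0.2 -0. ]
[0.0, -1.9] [-0.0, -1.9] [-0.1, -1.9]
```

```bash
python3 -m crank '[{"slide":[0,-2.4,0],"turn":[0,0,0],"grip":0}]'; python3 t.py 545 -59.6 2 3
```

```text
time_s: 13.02
position: [0.6001, -0.0602, 0.3326]
tcp_rot: [[-0.003, 1.0, -0.018], [0.008, -0.018, -1.0], [-1.0, -0.003, -0.008]]
force: [-2.8, 3.7, 2.9]
opening: 0.267
t 13.0167 th -0.2 r 55.0 z 332.6 load 3.66 radial -2.78 fz 2.86 op 0.267 tilt turn [-0.5 -0.2 -0. ]
[-0.0, -1.9] [-0.1, -1.9] [-0.2, -1.9]
```

```bash
python3 -m crank '[{"slide":[0,-1.5,0],"turn":[-0.3,0,0],"grip":0}]' >/dev/null; python3 t.py 545 -59.6 2 0
python3 -m crank '[{"slide":[0,-1.5,0],"turn":[0,0,0],"grip":0}]'>/dev/null; python3 t.py 545 -59.6 2 0
```

```text
t 13.1 th -1.7 r 55.0 z 332.6 load 4.07 radial -2.74 fz 2.95 op 0.270 tilt turn [-0.2 -0.2 -0. ]

t 13.1833 th -2.5 r 55.0 z 332.6 load 4.94 radial -2.69 fz 2.94 op 0.267 tilt turn [-0.3 -0.2 -0. ]
```

```bash
python3 -m crank '[{"slide":[-0.1,-2,0],"turn":[0,0,0],"grip":0}]' >/dev/null; python3 t.py 545 -59.6 2 0
python3 -m crank '[{"slide":[-0.1,-1.5,0],"turn":[0,0,0],"grip":0}]'>/dev/null; python3 t.py 545 -59.6 2 0
```

```text
t 13.2667 th -3.7 r 55.0 z 332.6 load 5.42 radial -2.61 fz 3.38 op 0.269 tilt turn [-0.4 -0.1 -0. ]

t 13.35 th -4.3 r 55.0 z 332.6 load 5.15 radial -3.19 fz 2.80 op 0.273 tilt turn [-0.5 -0.1 -0. ]
```

```bash
python3 -m crank '[{"slide":[-0.1,-2,0],"turn":[0,0,0],"grip":0}]' >/dev/null; python3 t.py 545 -59.6 2 0
python3 -m crank '[{"slide":[-0.2,-2,0],"turn":[0,0,0],"grip":0}]'>/dev/null; python3 t.py 545 -59.6 2 0
python3 -m crank '[{"slide":[-0.2,-1.2,0],"turn":[0,0,0],"grip":0}]'>/dev/null; python3 t.py 545 -59.6 2 0
```

```text
t 13.4333 th -5.4 r 55.0 z 332.6 load 5.13 radial -3.15 fz 2.01 op 0.267 tilt turn [-0.6 -0.1 -0. ]

t 13.5167 th -6.4 r 55.0 z 332.6 load 6.04 radial -2.09 fz 2.46 op 0.267 tilt turn [-0.7 -0.1 -0. ]

t 13.6 th -6.7 r 55.0 z 332.6 load 6.37 radial -3.31 fz 3.11 op 0.268 tilt turn [-0.8 -0.  -0. ]
```

```bash
python3 -m crank '[{"slide":[-0.1,-0.9,0],"turn":[0,0,0],"grip":0}]' >/dev/null; python3 t.py 545 -59.6 2 0
python3 -m crank '[{"slide":[-0.1,-0.9,0],"turn":[0,0,0],"grip":0}]'>/dev/null; python3 t.py 545 -59.6 2 0
python3 -m crank '[{"slide":[-0.1,-0.9,0],"turn":[0,0,0],"grip":0}]'>/dev/null; python3 t.py 545 -59.6 2 0
```

```text
t 13.6833 th -6.7 r 55.0 z 332.6 load 4.76 radial -2.36 fz 3.03 op 0.268 tilt turn [-0.9 -0.  -0. ]

t 13.7667 th -6.7 r 55.0 z 332.6 load 4.74 radial -2.44 fz 2.89 op 0.269 tilt turn [-1.  0.  0.]

t 13.85 th -6.7 r 55.0 z 332.6 load 3.42 radial -2.16 fz 1.88 op 0.271 tilt turn [-1.1  0.   0. ]
```

```bash
python3 -m crank '[{"slide":[-0.2,-1.7,0],"turn":[0,0,0],"grip":0}]' >/dev/null; python3 t.py 545 -59.6 2 0
python3 -m crank '[{"slide":[-0.2,-1.5,0],"turn":[0,0,0],"grip":0}]'>/dev/null; python3 t.py 545 -59.6 2 0
python3 -m crank '[{"slide":[-0.2,-1.4,0],"turn":[0,0,0],"grip":0}]'>/dev/null; python3 t.py 545 -59.6 2 0
```

```text
t 13.9333 th -7.3 r 55.0 z 332.6 load 6.14 radial -2.65 fz 2.66 op 0.270 tilt turn [-1.2  0.1  0. ]

t 14.0167 th -7.8 r 55.0 z 332.6 load 5.33 radial -2.52 fz 3.28 op 0.267 tilt turn [-1.3  0.1  0. ]

t 14.1 th -8.1 r 55.0 z 332.6 load 4.78 radial -2.62 fz 1.97 op 0.267 tilt turn [-1.4  0.1  0. ]
```

```bash
python3 -m crank '[{"slide":[-0.2,-1.7,0],"turn":[-0.1,0,0],"grip":0}]' >/dev/null; python3 t.py 545 -59.6 2 0
python3 -m crank '[{"slide":[-0.2,-1.6,0],"turn":[-0.1,0,0],"grip":0}]'>/dev/null; python3 t.py 545 -59.6 2 0
python3 -m crank '[{"slide":[-0.2,-1.6,0],"turn":[-0.1,0,0],"grip":0}]'>/dev/null; python3 t.py 545 -59.6 2 0
```

```text
t 14.1833 th -8.8 r 55.0 z 332.6 load 7.19 radial -3.13 fz 1.92 op 0.267 tilt turn [-1.4  0.1  0. ]

t 14.2667 th -9.3 r 55.0 z 332.6 load 4.84 radial -2.59 fz 3.17 op 0.272 tilt turn [-1.4  0.2  0. ]

t 14.35 th -9.8 r 55.0 z 332.6 load 6.44 radial -3.27 fz 3.65 op 0.269 tilt turn [-1.4  0.2  0. ]
```

```bash
python3 -m crank '[{"slide":[-0.2,-1.3,0],"turn":[-0.1,0,0],"grip":0}]' >/dev/null; python3 t.py 545 -59.6 2 0
python3 -m crank '[{"slide":[-0.2,-1.3,0],"turn":[-0.1,0,0],"grip":0}]'>/dev/null; python3 t.py 545 -59.6 2 0
python3 -m crank '[{"slide":[-0.2,-1.3,0],"turn":[-0.1,0,0],"grip":0}]'>/dev/null; python3 t.py 545 -59.6 2 0
python3 -m crank '[{"slide":[-0.2,-1.3,0],"turn":[-0.1,0,0],"grip":0}]'>/dev/null; python3 t.py 545 -59.6 -2 4
```

```text
t 14.4333 th -10.0 r 55.0 z 332.6 load 6.52 radial -1.40 fz 1.97 op 0.268 tilt turn [-1.4  0.2  0. ]

t 14.5167 th -10.1 r 55.0 z 332.6 load 6.12 radial -2.97 fz 2.95 op 0.268 tilt turn [-1.4  0.2  0. ]

t 14.6 th -10.3 r 55.0 z 332.6 load 6.35 radial -1.44 fz 3.89 op 0.266 tilt turn [-1.4  0.3  0. ]

t 14.6833 th -10.3 r 55.0 z 332.6 load 6.79 radial -2.14 fz 2.53 op 0.269 tilt turn [-1.5  0.3  0. ]
[0.4, 1.9] [0.2, 1.9] [0.2, 1.9] [0.1, 1.9]
```

```bash
python3 -m crank '[{"slide":[-0.2,-1.2,0],"turn":[-0.1,0,0],"grip":0},{"slide":[-0.2,-1.2,0],"turn":[-0.1,0,0],"grip":0}]'>/dev/null; python3 t.py 545 -59.6 -2 0
python3 -m crank '[{"slide":[-0.2,-1.2,0],"turn":[-0.1,0,0],"grip":0}]'>/dev/null; python3 t.py 545 -59.6 -2 0
python3 -m crank '[{"slide":[0.3,2,0],"turn":[0,0,0],"grip":0},{"slide":[0.3,3,0],"turn":[0,0,0],"grip":0},{"slide":[0.2,4,0],"turn":[-0.4,0,0],"grip":0},{"slide":[0,5,0],"turn":[-0.4,0,0],"grip":0}]'>/dev/null; python3 t.py 545 -59.6 -7 5
```

```text
t 14.85 th -10.4 r 55.0 z 332.6 load 6.46 radial -2.78 fz 3.21 op 0.268 tilt turn [-1.5  0.4  0. ]

t 14.9333 th -10.4 r 55.0 z 332.6 load 5.72 radial -2.47 fz 2.50 op 0.272 tilt turn [-1.5  0.4  0. ]

t 15.2667 th 3.7 r 55.0 z 332.6 load 0.67 radial -3.37 fz 3.49 op 0.271 tilt turn [-0.5  0.4  0. ]
[-0.8, 6.7] [-1.6, 6.5] [-2.4, 6.3] [-3.2, 5.9] [-3.9, 5.5]
```

```bash
python3 -m crank '[{"slide":[-0.9,6.7,0],"turn":[-0.5,0.3,0],"grip":0},{"slide":[-1.8,6.5,0],"turn":[0,0,0],"grip":0},{"slide":[-2.6,6.3,0],"turn":[0,0,0],"grip":0},{"slide":[-3.3,5.9,0],"turn":[0,0,0],"grip":0},{"slide":[-4,5.5,0],"turn":[0,0,0],"grip":0}]'>/dev/null; python3 t.py 545 -59.6 -10 5
```

```text
t 15.6833 th 37.6 r 55.1 z 332.7 load -1.42 radial -1.98 fz 2.01 op 0.270 tilt turn [0.4 0.4 0. ]
[-6.5, 7.0] [-7.6, 5.8] [-8.5, 4.4] [-9.1, 2.9] [-9.5, 1.2]
```

Load is now -1.4 N, which is free upward running. I'll continue in 10° steps.

```bash
python3 -m crank '[{"slide":[-6.6,7,0],"turn":[0.4,0.4,0],"grip":0},{"slide":[-7.7,5.7,0],"turn":[0,0,0],"grip":0},{"slide":[-8.6,4.3,0],"turn":[0,0,0],"grip":0},{"slide":[-9.2,2.7,0],"turn":[0,0,0],"grip":0},{"slide":[-9.5,1,0],"turn":[0,0,0],"grip":0}]'>/dev/null; python3 t.py 545 -59.6 -10 5
```

```text
t 16.1 th 89.3 r 55.2 z 332.6 load -0.74 radial -4.19 fz -0.67 op 0.267 tilt turn [0.3 0.3 0. ]
[-9.6, -0.9] [-9.3, -2.4] [-8.7, -3.9] [-7.9, -5.4] [-6.9, -6.7]
```

```bash
python3 -m crank '[{"slide":[-9.6,-0.4,0],"turn":[0,0,0],"grip":0},{"slide":[-9.4,-2,0],"turn":[0,0,0],"grip":0},{"slide":[-8.9,-3.6,0],"turn":[0,0,0],"grip":0}]'>/dev/null; python3 t.py 545 -59.6 -10 5
```

```text
t 16.35 th 120.6 r 55.3 z 332.7 load -1.86 radial -7.92 fz -4.21 op 0.270 tilt turn [0.6 0.7 0. ]
[-7.6, -5.9] [-6.7, -6.8] [-5.4, -7.9] [-4.0, -8.7] [-2.4, -9.3]
```

```bash
python3 -m crank '[{"slide":[-7.4,-6.3,0],"turn":[0.5,0.5,0],"grip":0},{"slide":[-6.4,-7,0],"turn":[0,0,0],"grip":0},{"slide":[-5.1,-8.1,0],"turn":[0,0,0],"grip":0},{"slide":[-3.6,-8.9,0],"turn":[0,0,0],"grip":0},{"slide":[-2,-9.4,0],"turn":[0,0,0],"grip":0}]'>/dev/null; python3 t.py 545 -59.6 -10 5
```

```text
t 16.7667 th 171.3 r 55.2 z 332.6 load -1.67 radial -5.47 fz -3.57 op 0.270 tilt turn [-0.1  0.7  0. ]
[-0.4, -9.6] [1.1, -9.5] [2.7, -9.2] [4.2, -8.6] [5.7, -7.7]
```

```bash
python3 -m crank '[{"slide":[-0.3,-9.6,0],"turn":[0,0,0],"grip":0},{"slide":[1.4,-9.5,0],"turn":[0,0,0],"grip":0},{"slide":[3,-9.1,0],"turn":[0,0,0],"grip":0},{"slide":[4.6,-8.4,0],"turn":[0,0,0],"grip":0}]'>/dev/null; python3 t.py 545 -59.6 -10 5
```

```text
t 17.1 th -147.6 r 55.2 z 332.6 load -1.95 radial -6.10 fz -1.61 op 0.267 tilt turn [-0.5  0.7  0. ]
[6.0, -7.5] [7.1, -6.5] [8.1, -5.2] [8.8, -3.7] [9.4, -2.1]
```

```bash
python3 -m crank '[{"slide":[6,-7.3,0],"turn":[-0.4,0.5,0],"grip":0},{"slide":[7.3,-6.2,0],"turn":[0,0,0],"grip":0},{"slide":[8.3,-4.9,0],"turn":[0,0,0],"grip":0},{"slide":[9,-3.4,0],"turn":[0,0,0],"grip":0},{"slide":[9.5,-1.7,0],"turn":[0,0,0],"grip":0}]'>/dev/null; python3 t.py 545 -59.6 -10 5
```

```text
t 17.5167 th -96.4 r 55.0 z 332.6 load -0.78 radial -4.51 fz 2.17 op 0.266 tilt turn [-0.5 -0.2 -0. ]
[9.6, -0.2] [9.5, 1.4] [9.1, 3.1] [8.4, 4.6] [7.5, 6.0]
```

```bash
python3 -m crank '[{"slide":[9.6,0.3,0],"turn":[0,0,0],"grip":0},{"slide":[9.4,1.9,0],"turn":[0,0,0],"grip":0},{"slide":[9,3.5,0],"turn":[0,0,0],"grip":0}]'>/dev/null; python3 t.py 545 -59.6 -10 5
```

```text
t 17.7667 th -64.9 r 55.0 z 332.6 load -1.18 radial -3.73 fz 2.64 op 0.270 tilt turn [-0.4 -0.4 -0. ]
[8.3, 4.8] [7.3, 6.2] [6.1, 7.4] [4.8, 8.3] [3.3, 9.0]
```

```bash
python3 -m crank '[{"slide":[8,4.9,0],"turn":[-0.4,-0.4,0],"grip":0},{"slide":[7.1,6.4,0],"turn":[0,0,0],"grip":0},{"slide":[5.8,7.6,0],"turn":[0,0,0],"grip":0},{"slide":[4.4,8.5,0],"turn":[0,0,0],"grip":0}]'>/dev/null; python3 t.py 545 -59.6 -10 5
```

```text
t 18.1 th -22.6 r 55.0 z 332.6 load -0.73 radial -4.15 fz 4.29 op 0.265 tilt turn [ 0.1 -0.3  0. ]
[2.9, 9.1] [1.3, 9.5] [-0.4, 9.6] [-2.1, 9.4] [-3.6, 8.9]
```

```bash
python3 -m crank '[{"slide":[2.9,9.1,0],"turn":[0,0,0],"grip":0},{"slide":[1.3,9.5,0],"turn":[0,0,0],"grip":0},{"slide":[0,9,0],"turn":[0,0,0],"grip":0},{"slide":[-1,6,0],"turn":[0,0,0],"grip":0},{"slide":[0,0,0],"turn":[0,0,0],"grip":0}]'>/dev/null; python3 t.py 545 -59.6 -10 5
```

```text
t 18.5167 th 17.1 r 55.1 z 332.6 load 0.32 radial -4.15 fz 2.27 op 0.273 tilt turn [ 0.5 -0.6  0. ]
[-3.7, 8.8] [-5.1, 8.1] [-6.4, 7.1] [-7.6, 5.9] [-8.5, 4.5]
```

```bash
python3 -m crank '[{"slide":[-0.5,-0.1,0],"turn":[0,0,0],"grip":0},{"slide":[0,0,0],"turn":[0,0,0],"grip":0},{"slide":[0,0,0],"turn":[0,0,0],"grip":0},{"slide":[0,0,0],"turn":[0,0,0],"grip":0}]'>/dev/null; python3 t.py 545 -59.6 -10 0
python3 -m crank '[{"slide":[0,0,0],"turn":[0,0,0],"grip":0.35},{"slide":[0,0,0],"turn":[0,0,0],"grip":0.6},{"slide":[0,0,0],"turn":[0,0,0],"grip":0.9},{"slide":[0,0,0],"turn":[0,0,0],"grip":1},{"slide":[0,0,0],"turn":[0,0,0],"grip":1}]'
python3 -m crank '[{"slide":[0,0,0],"turn":[0,0,0],"grip":1},{"slide":[0,0,0],"turn":[0,0,0],"grip":1},{"slide":[0,0,0],"turn":[0,0,0],"grip":1},{"slide":[0,0,0],"turn":[0,0,0],"grip":1}]'
```

```text
t 18.85 th 17.4 r 55.1 z 332.6 load 0.57 radial -4.29 fz 2.37 op 0.263 tilt turn [ 0.6 -0.4  0. ]

time_s: 19.27
position: [0.6008, -0.043, 0.3319]
tcp_rot: [[-0.001, 1.0, -0.006], [-0.009, -0.006, -1.0], [-1.0, -0.001, 0.009]]
force: [-0.4, -0.4, 0.1]
opening: 0.561
time_s: 19.6
position: [0.6015, -0.043, 0.3316]
tcp_rot: [[0.0, 1.0, -0.006], [-0.009, -0.006, -1.0], [-1.0, 0.0, 0.009]]
force: [0.3, -0.1, 0.5]
opening: 0.865
```

```bash
python3 -m crank '[{"slide":[0,0,20],"turn":[0,0,0],"grip":1},{"slide":[0,0,30],"turn":[0,0,0],"grip":1},{"slide":[0,0,35],"turn":[0,0,0],"grip":1},{"slide":[0,0,35],"turn":[0,0,0],"grip":1},{"slide":[0,0,30],"turn":[0,0,0],"grip":1}]'
python3 -m crank '[{"slide":[-10,38,0],"turn":[0,0,0],"grip":1},{"slide":[-10,38,0],"turn":[0,0,0],"grip":1},{"slide":[-10,38,0],"turn":[0,0,0],"grip":1},{"slide":[-10,38,0],"turn":[0,0,0],"grip":1},{"slide":[-10,38,0],"turn":[0,0,0],"grip":1}]'
python3 -m crank '[{"slide":[-10,38,0],"turn":[0,0,0],"grip":1},{"slide":[-10,38,0],"turn":[0,0,0],"grip":1},{"slide":[-10,20,0],"turn":[0,0,0],"grip":1},{"slide":[0,0,0],"turn":[0,0,0],"grip":1},{"slide":[0,0,0],"turn":[0,0,0],"grip":1}]'
python3 - <<'E'
from h import *
for c in("scene","top"):
    im,d=bot.capture(c); cv2.imwrite(f"pics/{c}3.png",im[:,:,::-1])
    print(c,[(np.round(q["centre"],1).tolist(),round(q["conf"],2)) for q in bot.spot_point(c,"shuttle_grip")])
a=cv2.imread("pics/scene3.png")[160:290,170:310]; b=cv2.imread("pics/top3.png")[140:270,250:390]
cv2.imwrite("pics/c5.png",np.hstack([cv2.resize(a,None,fx=2.8,fy=2.8,interpolation=3),cv2.resize(b,None,fx=2.8,fy=2.8,interpolation=3)]))
E
```

```text
time_s: 20.02
position: [0.5965, -0.0418, 0.4769]
tcp_rot: [[-0.023, 1.0, -0.006], [-0.003, -0.006, -1.0], [-1.0, -0.022, 0.003]]
force: [1.0, -0.3, -0.8]
opening: 1.0
time_s: 20.43
position: [0.5499, 0.145, 0.488]
tcp_rot: [[0.002, 1.0, -0.023], [-0.01, -0.023, -1.0], [-1.0, 0.003, 0.01]]
force: [1.3, -0.4, -0.0]
opening: 1.002
time_s: 20.85
position: [0.514, 0.2529, 0.4891]
tcp_rot: [[0.004, 1.0, -0.013], [-0.006, -0.013, -1.0], [-1.0, 0.004, 0.006]]
force: [0.4, -0.1, -0.3]
opening: 0.998
scene [([240.8, 207.5], 0.73)]
top [([190.4, 319.2], 0.59)]
```

View pics/c5.png

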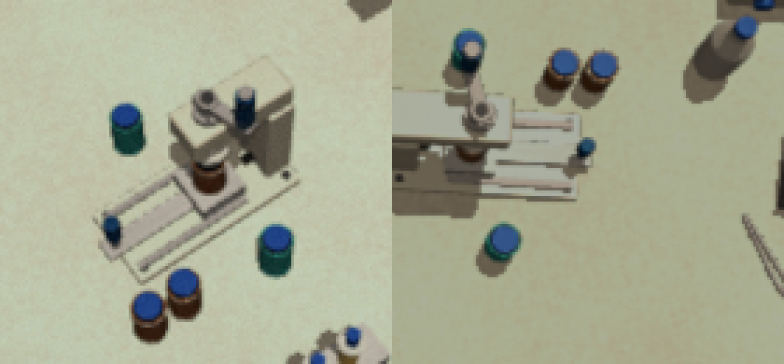

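The picture shows the shuttle still home with its grip at (112,230), the barrel under the foot with no plug standing proud, the crank at rest, and the spares unmoved. I'll hand it in.

```bash
python3 -c "
from rig import bot
print(bot.hand_in(), bot.read_state()['time_s'])"
```

```text
the job is handed in; nothing more can be done
the job is handed in; nothing more can be done
```

The job is done and handed in at about 21 s on the robot's clock; there was no verdict.

- **Shuttle:** I pushed it in until the stop pushed back with about 10–16 N. It still showed fully home in the last picture.
- **Pressing:** I wound the sleeve about 409° clockwise. The plug slid in at about 2.2 N, and the load began to climb at a hand angle of roughly 14°. I held the crank from 14.2 to 14.9 s with readings averaging about 6.2 N. A first try at holding, at 13.6–13.9 s, sagged to about 3.4 N, so I crept on to get the load back.
- **Winding back:** I turned it back about 387° with the fingers round the sleeve throughout, and let go with the crank at rest.
- **Last checks:** The final picture shows no plug standing proud and nothing else on the bench moved in the area shown (press, spares and turquoise look-alikes). The foot hides most of the plug, so flushness rests mainly on the load curve.
- **Force readings:** They scattered by about ±1 N. The highest single reading was 7.2 N, below the 8.5 N limit. The two cameras disagreed by about 6–9 mm along x, so I took the crank's axis from a circle fitted to the sleeve's path.

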